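# Ease open the spring-lid gasket case

## Task

Open the steel case with the blue spring lid so that the cook can get at the pressure cooker's grey gasket inside: press the red catch pad at its front corner down until the lid lets go, without forcing it, and keep the gripper over the lid so that it cannot fly up. Let the lid rise slowly against the gripper all the way to its upright stop, then leave it standing open and back off. Leave the pot, saucepan, jar and spoon where they are.

Things in the scene. Friction and masses are not known exactly. Their poses are not given: they have to be found in the camera images.
- case: Steel case fixed to the counter, 180 (x) x 200 (y) mm, 85 mm high without lid. Origin: centre of its underside; at yaw 0 its front (catch side) faces -x, its left is +y. Shut, the blue lid is an 8 mm slab from 86 to 94 mm above the counter, covering all but a notch at the front right corner: x -90 to -35, y -100 to -36 mm. Gripper pushes over 35 N count as forced.
- catch_place (a point): A point fixed on the case, at x -63.5, y -69 mm in its frame, 94 mm up (level with the shut lid's top), in the middle of the notch. Here stands the catch: a dark steel surround 53 (x) x 60 (y) mm, top 4 mm above this point, with the red press pad, 42 x 48 mm, in its middle. The pad's top starts 13 to 27 mm above this point: this differs from start to start and is not reported, so feel for it.
- lid_edge (a point): On the shut lid's top, at x -63.5, y -36 mm in the case frame: the notch edge beside the pad, 9 mm left of the pad's edge; moves with the lid. The pad slides straight down from where it starts, against 4 to 6 N, lets the lid go after about 7 mm, meets a rigid stop after 9 mm and stays down. Press with one finger on the pad and the other over the lid here.
- lid_hinge (a point): Middle of the lid's hinge line, at the back of the case, 90 mm behind its centre and 86 mm above the counter; the hinge line runs along the case's y. The lid's upper face is 8 mm off the hinge line.
- lid_front (a point): Middle of the front edge of the lid's top, left of the notch; 180 mm from the hinge line, 32 mm to the left (case +y) of the case's middle; moves with the lid.
- lid (a joint): Opening angle of the lid, rad: 0 shut, grows as the front rises; stop at 1.45 (almost upright). A spring drives it open all the way, pushing up with about 1 to 3 N at the front edge, and holds it at the stop. Freed, it jumps up at once against whatever is over it; with nothing there it flies up at over 5 rad/s. Lid mass about 0.3 kg.
- pot_center (a point): Middle of the stainless pressure cooker pot, 200 mm across, 130 mm high, two black grips; bystander.
- saucepan_center (a point): Middle of the aluminium saucepan, 150 mm across, 75 mm high, with a black handle reaching 213 mm from its centre; bystander.
- jar_center (a point): Middle of the yellow plastic jar with green cap, 76 mm across, 110 mm high; bystander.
- spoon_center (a point): Middle of the wooden spoon, 280 mm long, lying on the counter behind the case; bystander.

How it is judged:
On the way:
1. the lid, let go by the catch, is part-way open (0.3 to 1.1 rad) and steadied by the gripper touching it, for 0.2 s (value of joint lid between 0.3 and 1.1 rad and contact force between any of the fingers, the arm and case above 0.2 N), for 0.2 s.
At the end, for the whole second after the job is handed in: The lid stands at its upright stop (over 1.38 rad) at rest, and pot, saucepan, jar and spoon are within 15 mm of where they stood (value of joint lid above 1.38 rad and velocity of joint lid between -0.1 and 0.1 rad/s and distance of each of pot_center, saucepan_center, jar_center, spoon_center from where it was at the start of the episode below 0.015 m); the robot touches nothing.
It fails at once if the lid flies up: faster than 2 rad/s once it is 0.2 rad open (value of joint lid above 0.2 rad and velocity of joint lid above 2 rad/s).
It fails at once if the catch or lid is forced: gripper pushes the case, its catch or lid with over 35 N (contact force between any of the fingers, the arm and case above 35 N).
It fails at once if a bystander is pushed more than 30 mm (distance of any of pot_center, saucepan_center, jar_center, spoon_center from where it was at the start of the episode above 0.03 m).
It also fails if it takes over 42 s, if anything falls off the work surface, if the arm or the gripper's body presses on something with over 40 N, if the wrist force passes 120 N, or if a joint passes its speed limit or range.

## Robot

A 6-joint arm with a two-finger parallel gripper is mounted at the origin on the work surface. World frame = base frame: x ahead of the robot, y to its left, z up, the work surface at z = 0. Lengths are in m, angles in rad, forces in N, time in s.
With the tool pointing down it reaches from about 0.3 to 0.875 m from the base axis. Payload 6.4 kg.
Tool frame: the origin (TCP) lies midway between the tips of the shut fingers; the grasp point (between the pads) lies 19 mm behind it; x points along the fingers, y is the direction in which the jaws open and shut, and the axes are right-handed (so a half turn about x gives the same grasp; the last joint's range is limited). The gripper opens to 85 mm and grips with 20 to 120 N. Pads are 22 mm wide; open, the fingers measure 114 mm over their backs; the gripper's body (76 mm by 85 mm) begins 54 mm behind the grasp point. The pads swing forward as they close: fully open they stand 13 mm farther back than shut.
Start: joints at [-1.502, 0.181, 1.607, -0, 1.354, -0.206], TCP at [0.156, -0.553, 0.231] pointing down, gripper open.
Joint ranges: [-2.99, 2.99], [-0.89, 2.07], [0.3, 2.58], [-1.14, 4.28], [0, 2.63], [-3.12, 3.12]. Speed limits (rad/s): [2.57, 2.57, 3.01, 3.14, 3.14, 3.14].

## Interface

Orientations are given as a unit quaternion [w, x, y, z].
In Python, from bench import ctrl gives the robot as it stands.
- The arm moves only by the tool step_arm, never from a script. Its argument "motion" is a list of rows, each a list of 7 numbers: the shift along the tool's x, y, z in mm, then the turn, a rotation vector about the tool's x, y, z in degrees, then the closure in counts, from 0 (fully open) to 255 (shut). In form: [[tx, ty, tz, rx, ry, rz, hand], ...]. A call has 1 to 10 rows; each row is the pose to reach, as a shift and turn from the pose commanded when the call began, along the tool's axes at that moment; what a row does not reach only later rows make up. A row lasts 1/8 s, in which the tool goes at most 62.5 mm and 10.7 degrees, less where a joint would pass 70% of its speed; a pose out of reach is approached as far as the arm can. A call with a gripper value outside its range is refused whole. The fingers move at their own pace and stop on an object; the grip force is fixed at half the most. Time passes only in rows, so rows that repeat a pose let the fingers close. It gives the time, the measured TCP pose, the force and the opening at its end, in the units of the state.
- ctrl.get_obs(): the state, without advancing time (a new reading comes with each control period).
- ctrl.camera(name): name is "scene" or "side" or "wrist"; returns (picture, depth): 400x640x3 uint8, red, green, blue; 400x640 float32, m along the optical axis (not along the pixel's ray), 0 where there is no reading.
- ctrl.camera_info(name): a dict with "fx", "fy", "cx", "cy" (pixels), "T" (4x4, takes a point from camera to world coordinates); the wrist camera has in their place "hand_eye" (4x4, takes a point from camera to tool coordinates, whose origin is the TCP and whose axes are the tool frame's). Camera axes: x right, y down, z forward; pixel columns grow to the right and rows downward; lengths in m; the calibration is good to about 2 mm. A picture is of the moment at which its call begins: read the wrist's pose just before it. camera_info takes no time and is no camera call.
- ctrl.hand_in(): hands the job in, once; it reports no verdict.
The state is a dict: "time_s": time; "q": joint angles; "dq": joint speeds; "joint_efforts": joint torques, N m; "eef_pos": TCP position; "eef_rot": TCP orientation; "wrist_force": force on the tool from outside, world axes, zero at the start; "torque": the same for the moment, N m; "opening": opening from 0.0 (shut) to 1.0 (fully open).
Only numpy, scipy, OpenCV 4.12 (cv2) and the standard library are available. Lean on these libraries where they do the work, as an engineer would, in place of code of your own. Each camera call takes 0.05 s, during which the arm holds its last target. There are 200 camera calls.

## Working session

There is one attempt and no reset: what is moved stays moved. The work goes in short steps, Python scripts to look and compute and a tool call to move; the robot and the scene stay as the last step left them, time stands still between calls to the robot, and variables do not carry over. Pictures are saved under pics/ and viewed, about 8 in all and at most 12, crops included, and the job is handed in when it is done.

Besides the shell and the picture viewer there is one more tool, called after "Call:" as name([rows], argument=value, ...), one row to a line, values as JSON. step_arm: Moves the arm, as the interface text tells. Its arguments: {"type":"object","properties":{"motion":{"type":"array","items":{"type":"array","items":{"type":"number"}}}},"required":["motion"]}

```bash
mkdir -p pics
cat > h.py <<'E'
from bench import ctrl
import numpy as np, cv2
def shot(n,f):
    p,d=ctrl.camera(n); cv2.imwrite(f'pics/{f}.png',p[:,:,::-1]); np.save(f'pics/{f}.npy',d); return p,d
def world(n,d,u,v):
    i=ctrl.camera_info(n); z=d[v,u]
    return (i['T']@np.array([(u-i['cx'])/i['fx']*z,(v-i['cy'])/i['fy']*z,z,1]))[:3]
E
python3 - <<'E'
from h import *
o=ctrl.get_obs(); print(o['eef_pos'],o['eef_rot'],o['wrist_force'],o['opening'])
for n in('scene','side'): shot(n,n+'0'); print(ctrl.camera_info(n)['T'].round(2).tolist())
E
```

```text
[ 0.15602745 -0.55285938  0.23039192] [ 0.0962389   0.70049295  0.09747216 -0.70039052] [-0.23468733 -0.02437119 -0.40272025] 0.9978193378626546
[[-0.05, 0.81, -0.59, 1.17], [1.0, 0.03, -0.04, 0.06], [-0.02, -0.59, -0.81, 0.93], [0.0, 0.0, 0.0, 1.0]]
[[-0.87, -0.26, 0.41, 0.12], [-0.49, 0.46, -0.74, 0.78], [0.0, -0.85, -0.53, 0.66], [0.0, 0.0, 0.0, 1.0]]
```

View pics/scene0.png

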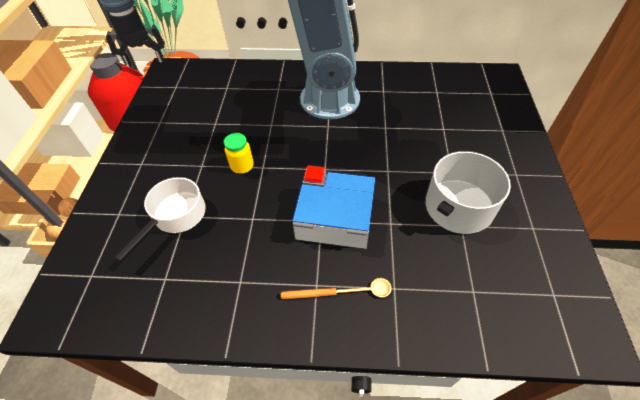

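View pics/side0.png

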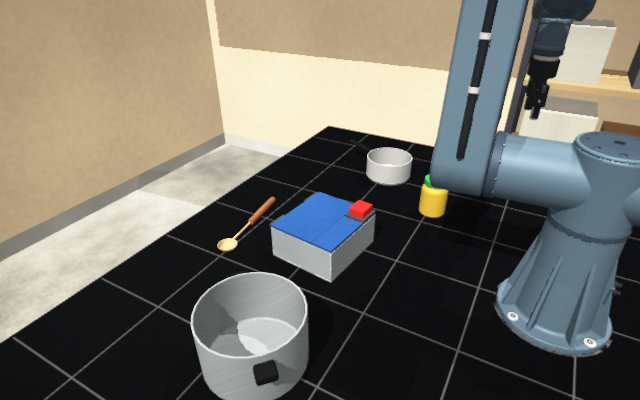

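The scene view shows the case near (335,205) with the red pad at (315,175), toward the robot on its right (-y). The pot is at (467,190), the jar at (238,153), the saucepan at (175,205) and the spoon behind. I'll measure the pose from the colour clouds.

```bash
cat >> h.py <<'E'
def cloud(n,p,d,col):
    i=ctrl.camera_info(n); h=cv2.cvtColor(p,cv2.COLOR_RGB2HSV); H,S,V=[h[...,k].astype(int) for k in range(3)]
    m={'blue':(abs(H-106)<12)&(S>150)&(V>90),'red':((H<6)|(H>174))&(S>170)&(V>90)}[col]&(d>0)
    v,u=np.nonzero(m); z=d[v,u]
    P=np.c_[(u-i['cx'])/i['fx']*z,(v-i['cy'])/i['fy']*z,z,np.ones(len(z))]@i['T'].T
    return P[:,:3]
E
python3 - <<'E'
from h import *
for n in('scene','side'):
    p=cv2.imread(f'pics/{n}0.png')[:,:,::-1].copy(); d=np.load(f'pics/{n}0.npy')
    b=cloud(n,p,d,'blue'); b=b[(abs(b[:,2]-.092)<.012)&(b[:,0]>.2)&(b[:,0]<.8)&(abs(b[:,1])<.3)]
    r=cloud(n,p,d,'red'); r=r[(r[:,0]>.2)&(r[:,0]<.8)&(abs(r[:,1])<.3)&(r[:,2]<.2)]
    print(n,len(b),np.percentile(b[:,2],[5,50,95]).round(4)); 
    rc=cv2.minAreaRect((b[:,:2]*1000).astype(np.float32)); print(rc,cv2.boxPoints(rc).round(1).tolist())
    print(len(r),np.percentile(r[:,2],[2,10,50,90,98]).round(4))
    t=r[r[:,2]>np.percentile(r[:,2],50)-.002]; rr=cv2.minAreaRect((t[:,:2]*1000).astype(np.float32)); print(rr, np.median(t,0))
E
```

```text
scene 3557 [0.0924 0.095  0.0977]
((532.9832763671875, 39.28425598144531), (200.33651733398438, 182.7274627685547), 83.39696502685547) [[430.70001220703125, -49.70000076293945], [612.2000122070312, -70.69999694824219], [635.2999877929688, 128.3000030517578], [453.70001220703125, 149.3000030517578]]
297 [-1.000e-04  1.002e-01  1.172e-01  1.200e-01  1.215e-01]
((463.02069091796875, -21.921253204345703), (48.14239501953125, 41.964378356933594), 85.26810455322266) [ 0.46459654 -0.02198606  0.11829792]
side 2983 [0.0923 0.0945 0.0962]
((535.1002197265625, 41.556419372558594), (202.02870178222656, 180.49166870117188), 83.18087768554688) [[433.5, -48.0], [612.7000122070312, -69.5], [636.7000122070312, 131.10000610351562], [457.5, 152.60000610351562]]
298 [0.0987 0.102  0.1164 0.1188 0.1195]
((465.1756896972656, -19.000228881835938), (50.44235610961914, 41.906070709228516), 83.88845825195312) [ 0.46387256 -0.01732688  0.11777552]
```

```bash
cat >> h.py <<'E'
from scipy.spatial.transform import Rotation as Ro
C=np.array([534,40.,0]); yaw=np.radians(-6.7); c,s=np.cos(yaw),np.sin(yaw)
EX=np.array([c,s,0]);EY=np.array([-s,c,0]);EZ=np.array([0,0,1.])
SG=1
def target(cx,cy,z,t=8,back=13):   # right finger inner tip corner at case (cx,cy), height z (mm) -> TCP, R
    t=np.radians(t); j=EY*np.cos(t)-EZ*np.sin(t); x=-EZ*np.cos(t)-EY*np.sin(t)
    R=np.c_[x,SG*j,np.cross(x,SG*j)]
    return C+EX*cx+EY*cy+EZ*z+42.5*j+back*x, R
def pose():
    o=ctrl.get_obs(); w=o['eef_rot']; return o,np.array(o['eef_pos'])*1000,Ro.from_quat(np.r_[w[1:],w[0]]).as_matrix()
def row(T,P,R):
    p,Q=T; return np.r_[R.T@(p-P),Ro.from_matrix(R.T@Q).as_rotvec(degrees=True)].round(1)
E
python3 - <<'E'
import h; from h import *
o,P,R=pose(); print(R.round(2),o['q'])
for h.SG in(1,-1):
    T=target(-58,-62,150); print(T[0].round(1),row(T,P,R),T[1].round(2).tolist())
E
```

```text
[[-0.    0.27 -0.96]
 [ 0.   -0.96 -0.27]
 [-1.   -0.   -0.  ]] [-1.50228299e+00  1.81461272e-01  1.60794187e+00  9.15908382e-06
  1.35377801e+00 -2.06317690e-01]
[473.9  25.2 131.2] [ 100.1 -470.  -462.8 -157.2  -11.1   -2.2] [[-0.02, 0.12, 0.99], [-0.14, 0.98, -0.12], [-0.99, -0.14, 0.0]]
[473.9  25.2 131.2] [ 100.1 -470.  -462.8   22.4   -1.6    8. ] [[-0.02, -0.12, -0.99], [-0.14, -0.98, 0.12], [-0.99, 0.14, 0.0]]
```

Call:
step_arm([
  [0,-40,-40,2,0,1,0],
  [0,-80,-80,4,0,2,0],
  [0,-120,-120,6,0,3,0],
  [0,-160,-160,8,0,4,0],
  [5,-200,-200,10,0,4,0],
  [10,-245,-245,12,-1,5,0],
  [15,-285,-285,14,-1,6,0],
  [20,-330,-325,16,-1,6,0],
  [20,-370,-365,18,-1,7,0],
  [20,-410,-405,20,-1.5,8,0],
])

```text
time_s: 1.35
eef_pos: [0.435, -0.0471, 0.2113]
eef_rot: [-0.023, -0.703, 0.077, 0.707]
wrist_force: [1.1, -1.3, -0.4]
opening: 0.998
```

```bash
sed -i 's/^SG=1/SG=-1/' h.py
python3 - <<'E'
from h import *
o,P,R=pose(); print(o['time_s'],P,o['q'],o['wrist_force'],row(target(-58,-62,150),P,R))
E
```

```text
1.35 [435.00545903 -47.09103429 211.32855818] [-0.27643883 -0.11308297  1.95845167 -0.14614581  1.27156268  1.41176856] [ 1.07307248 -1.33427864 -0.42405014] [ 68.6 -85.6 -33.3   2.3  -0.3  -0.2]
```

Call:
step_arm([
  [10,-30,-15,1,0,0,0],
  [30,-60,-25,2,0,0,0],
  [50,-80,-32,2.3,0,0,0],
  [60,-82,-32,2.3,-0.3,0,0],
  [60,-82,-32,2.3,-0.3,0,0],
  [60,-82,-32,2.3,-0.3,0,0],
])

```text
time_s: 2.1
eef_pos: [0.4722, 0.0205, 0.1411]
eef_rot: [-0.009, -0.701, 0.091, 0.707]
wrist_force: [-0.7, -0.4, 0.4]
opening: 0.997
```

Run:
```python
from h import *
o,P,R=pose(); print(P,o['wrist_force'],row(target(-58,-62,150),P,R))
shot('side','s1'); p,d=shot('scene','c1')
a=cv2.imread('pics/s1.png')[130:280,230:430]; b=cv2.imread('pics/c1.png')[110:260,240:440]
cv2.imwrite('pics/v1.png',np.hstack([cv2.resize(a,(400,300)),cv2.resize(b,(400,300))]))
```

```text
[472.17679859  20.46015947 141.09158936] [-0.71312473 -0.44884513  0.43801761] [ 9.1 -6.2 -1.1  0.  -0.  -0.1]
```

View pics/v1.png

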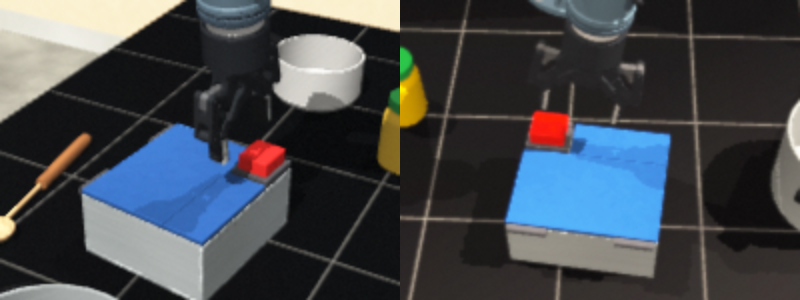

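The crop shows one finger above the red pad and the other over the blue lid, as planned. Next I'll descend to just above the pad.

Call:
step_arm([
  [8,-6,-1,0,0,0,0],
  [18,-8,-1,0,0,0,0],
  [27,-9,-1,0,0,0,0],
  [34,-10,-1,0,0,0,0],
  [36,-10,-1,0,0,0,0],
  [36,-10,-1,0,0,0,0],
  [36,-10,-1,0,0,0,0],
])

```text
time_s: 3.08
eef_pos: [0.4737, 0.0259, 0.1036]
eef_rot: [-0.009, -0.701, 0.091, 0.707]
wrist_force: [-0.4, 0.7, 0.1]
opening: 1.0
```

Run:
```python
from h import *
o,P,R=pose(); print(P,o['wrist_force'],row(target(-58,-62,118),P,R))
```

```text
[473.65984902  25.8523202  103.55666124] [-0.35887281  0.74295612  0.10673739] [ 4.4  0.  -0.3  0.1  0.  -0.1]
```

Call:
step_arm([
  [1,-0.1,0,0,0,0,0],
  [2,-0.3,0,0,0,0,0],
  [2,-0.3,0,0,0,0,0],
])

```text
time_s: 3.45
eef_pos: [0.4733, 0.0259, 0.1012]
eef_rot: [-0.009, -0.701, 0.091, 0.707]
wrist_force: [-0.3, 0.5, 0.1]
opening: 1.003
```

Call:
step_arm([
  [1,-0.1,0,0,0,0,0],
  [2,-0.3,0,0,0,0,0],
  [2,-0.3,0,0,0,0,0],
])

```text
time_s: 3.82
eef_pos: [0.4733, 0.026, 0.0991]
eef_rot: [-0.009, -0.701, 0.09, 0.707]
wrist_force: [-0.2, -0.2, 0.3]
opening: 0.998
```

Call:
step_arm([
  [1,-0.1,0,0,0,0,0],
  [2,-0.3,0,0,0,0,0],
  [2,-0.3,0,0,0,0,0],
])

```text
time_s: 4.2
eef_pos: [0.4735, 0.0259, 0.0974]
eef_rot: [-0.009, -0.701, 0.091, 0.707]
wrist_force: [-2.2, 0.5, 4.7]
opening: 0.998
```

The pad is found at tip height of about 117 mm (force 4.7 N). I'll press on gently.

Call:
step_arm([
  [1,-0.1,0,0,0,0,0],
  [2,-0.3,0,0,0,0,0],
  [3,-0.4,0,0,0,0,0],
  [3,-0.4,0,0,0,0,0],
])

```text
time_s: 4.7
eef_pos: [0.4735, 0.0259, 0.0941]
eef_rot: [-0.009, -0.701, 0.09, 0.707]
wrist_force: [-0.8, 0.8, 3.5]
opening: 1.003
```

Call:
step_arm([
  [1,-0.1,0,0,0,0,0],
  [1,-0.1,0,0,0,0,0],
])

```text
time_s: 4.95
eef_pos: [0.4735, 0.0259, 0.0931]
eef_rot: [-0.009, -0.701, 0.09, 0.707]
wrist_force: [0.2, 0.5, 4.0]
opening: 0.994
```

Call:
step_arm([
  [1,-0.1,0,0,0,0,0],
  [1,-0.1,0,0,0,0,0],
])

```text
time_s: 5.2
eef_pos: [0.4734, 0.0259, 0.0921]
eef_rot: [-0.009, -0.701, 0.09, 0.707]
wrist_force: [0.9, -0.0, 3.5]
opening: 1.004
```

Call:
step_arm([
  [1,-0.1,0,0,0,0,0],
  [1,-0.1,0,0,0,0,0],
])

```text
time_s: 5.45
eef_pos: [0.4734, 0.0259, 0.0911]
eef_rot: [-0.009, -0.701, 0.09, 0.707]
wrist_force: [0.2, 1.9, 3.6]
opening: 1.0
```

Call:
step_arm([
  [0.7,-0.1,0,0,0,0,0],
  [0.7,-0.1,0,0,0,0,0],
])

```text
time_s: 5.7
eef_pos: [0.4734, 0.0259, 0.0904]
eef_rot: [-0.009, -0.701, 0.09, 0.707]
wrist_force: [-0.8, 0.6, 5.4]
opening: 0.997
```

Call:
step_arm([
  [0.5,-0.1,0,0,0,0,0],
  [0.5,-0.1,0,0,0,0,0],
])

```text
time_s: 5.95
eef_pos: [0.4734, 0.0259, 0.09]
eef_rot: [-0.009, -0.701, 0.09, 0.707]
wrist_force: [-1.1, -0.1, 5.5]
opening: 1.002
```

```bash
cat >> h.py <<'E'
def lid(tag):
    for n in('scene','side'):
        p,d=shot(n,n+tag); b=cloud(n,p,d,'blue'); b=b[(b[:,0]>.3)&(b[:,0]<.8)&(abs(b[:,1]-.05)<.2)&(b[:,2]>.07)&(b[:,2]<.35)]*1000-C
        X,Y,Z=b@EX,b@EY,b[:,2]
        for _ in range(3):
            A=np.c_[X,Y,Z,]; m=A.mean(0); nrm=np.linalg.svd(A-m,full_matrices=False)[2][2]; r=abs((A-m)@nrm); k=r<max(3,2*np.median(r)); X,Y,Z=X[k],Y[k],Z[k]
        nrm*=np.sign(nrm[2]); print(n,len(X),'theta',np.arctan2(nrm[0],nrm[2]).round(3),'centroid',m.round(1))
E
python3 - <<'E'
from h import *
lid('2'); o,P,R=pose(); print(P,o['wrist_force'])
E
```

```text
scene 3297 theta 0.016 centroid [12.9  6.5 95.9]
side 2330 theta 0.016 centroid [ 4.8 31.1 95.4]
[473.42384387  25.86732074  89.99277079] [-1.32527872  0.58975639  5.39578911]
```

The lid now rests against the finger (0.016 rad, force stepped up). I'll work out the arc the finger should follow.

Run:
```python
import numpy as np
f=lambda t:np.array([159*(1-np.cos(t))+8*np.sin(t),159*np.sin(t)-8*(1-np.cos(t))])
for ths in([.02,.05,.09,.14,.19,.24,.29,.34,.39,.44],np.linspace(.49,.94,10),np.linspace(.99,1.44,10)):
    b=f(0 if ths[0]<.1 else ths[0]-.05)
    for t in ths:
        d=f(t)-b; print(round(t,2),(-.99*d[1]).round(1),(.139*d[1]).round(1),(-d[0]).round(1))
```

```text
0.02 -3.1 0.4 -0.2
0.05 -7.9 1.1 -0.6
0.09 -14.1 2.0 -1.4
0.14 -21.9 3.1 -2.7
0.19 -29.6 4.2 -4.4
0.24 -37.2 5.2 -6.5
0.29 -44.7 6.3 -8.9
0.34 -52.0 7.3 -11.8
0.39 -59.3 8.3 -15.0
0.44 -66.3 9.3 -18.6
0.49 -6.9 1.0 -3.9
0.54 -13.5 1.9 -8.2
0.59 -19.9 2.8 -12.8
0.64 -26.1 3.7 -17.7
0.69 -32.1 4.5 -22.9
0.74 -37.8 5.3 -28.4
0.79 -43.2 6.1 -34.2
0.84 -48.3 6.8 -40.3
0.89 -53.1 7.5 -46.6
0.94 -57.6 8.1 -53.1
0.99 -4.2 0.6 -6.8
1.04 -8.0 1.1 -13.7
1.09 -11.4 1.6 -20.9
1.14 -14.5 2.0 -28.2
1.19 -17.3 2.4 -35.6
1.24 -19.7 2.8 -43.2
1.29 -21.7 3.0 -50.9
1.34 -23.3 3.3 -58.7
1.39 -24.5 3.4 -66.6
1.44 -25.3 3.6 -74.5
```

First a short rise, to check that the lid follows.

Call:
step_arm([
  [-1.5,0.2,0,0,0,0,0],
  [-3,0.4,0,0,0,0,0],
  [-5.5,0.8,-0.4,0,0,0,0],
  [-8,1,-0.6,0,0,0,0],
  [-11,1.5,-1,0,0,0,0],
  [-14,2,-1.4,0,0,0,0],
])

```text
time_s: 6.8
eef_pos: [0.4748, 0.0257, 0.1043]
eef_rot: [-0.009, -0.701, 0.09, 0.707]
wrist_force: [1.6, 0.2, 1.8]
opening: 1.0
```

Run:
```python
from h import *
lid('3'); o,P,R=pose(); print(P,o['wrist_force'],row(target(-58,-62,108.8),P,R))
```

```text
scene 3490 theta 0.11 centroid [ 13.5   6.5 103. ]
side 2130 theta 0.112 centroid [  4.5  30.8 104. ]
[474.91303153  25.64942134 104.4485716 ] [1.24000664 0.43499871 1.27513191] [14.4 -1.5  1.   0.1  0.  -0.1]
```

The lid is following the finger (0.11 rad), so I'll continue along the arc.

Call:
step_arm([
  [-5,0.7,-0.8,0,0,0,0],
  [-10,1.4,-1.8,0,0,0,0],
  [-15.5,2.2,-3,0,0,0,0],
  [-21,3,-4.6,0,0,0,0],
  [-26,3.7,-6.2,0,0,0,0],
  [-31,4.3,-7.7,0,0,0,0],
  [-36,5,-9.6,0,0,0,0],
  [-41,5.7,-11.7,0,0,0,0],
  [-46.5,6.5,-14.4,0,0,0,0],
  [-52,7.3,-17.2,0,0,0,0],
])

```text
time_s: 8.15
eef_pos: [0.4921, 0.0238, 0.1569]
eef_rot: [-0.009, -0.701, 0.09, 0.707]
wrist_force: [1.3, 0.2, 0.6]
opening: 0.994
```

Run:
```python
from h import *
lid('4'); o,P,R=pose(); print(P,o['wrist_force'],row(target(-58,-62,108.8),P,R))
```

```text
scene 4056 theta 0.463 centroid [ 20.7   7.6 129.7]
side 1201 theta 0.467 centroid [ 10.8  29.9 136.2]
[492.49574222  23.70350383 157.3207205 ] [0.03384092 0.34360698 2.00595219] [66.7 -8.8 18.7  0.1 -0.  -0.1]
```

Call:
step_arm([
  [-7,1,-4,0,0,0,0],
  [-13.5,1.9,-8,0,0,0,0],
  [-20,2.8,-13,0,0,0,0],
  [-26,3.7,-18,0,0,0,0],
  [-32,4.5,-23,0,0,0,0],
  [-38,5.3,-28.5,0,0,0,0],
  [-43,6,-34,0,0,0,0],
  [-48.5,6.8,-40,0,0,0,0],
  [-53,7.5,-46.5,0,0,0,0],
  [-57.5,8,-53,0,0,0,0],
])

```text
time_s: 9.5
eef_pos: [0.545, 0.0178, 0.2148]
eef_rot: [-0.009, -0.701, 0.091, 0.707]
wrist_force: [0.7, 0.2, 0.4]
opening: 1.001
```

Run:
```python
from h import *
lid('5'); o,P,R=pose(); print(P,o['wrist_force'],row(target(-58,-62,108.8),P,R))
a=cv2.imread('pics/side5.png')[80:280,200:440]; b=cv2.imread('pics/scene5.png')[80:280,220:460]
cv2.imwrite('pics/v5.png',np.hstack([cv2.resize(a,(400,333)),cv2.resize(b,(400,333))]))
```

```text
scene 4375 theta 0.959 centroid [ 46.4   9.  161.3]
side 298 theta 0.964 centroid [ 17.5  57.3 198.8]
[545.58985017  17.66860945 215.20129114] [1.95447068 0.07988426 0.03076059] [ 1.24e+02 -1.69e+01  7.22e+01  1.00e-01 -0.00e+00 -1.00e-01]
```

View pics/v5.png

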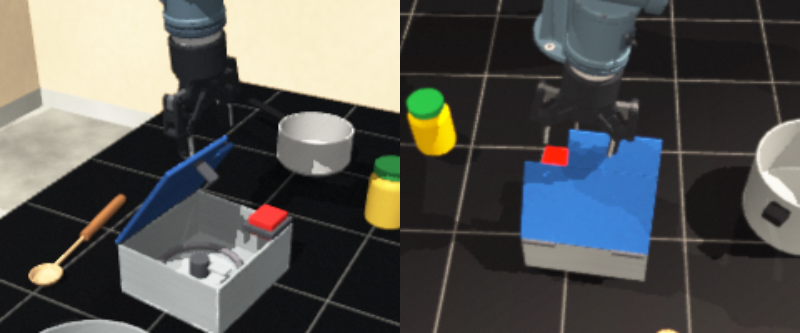

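The lid is about 0.96 rad open and resting on the left finger, with the gasket visible inside. I'll continue to the stop.

Call:
step_arm([
  [-4,0.6,-7,0,0,0,0],
  [-8,1.1,-14,0,0,0,0],
  [-11.5,1.6,-21,0,0,0,0],
  [-14.5,2,-28,0,0,0,0],
  [-17,2.4,-35.5,0,0,0,0],
  [-19.5,2.8,-43,0,0,0,0],
  [-21.5,3,-50.5,0,0,0,0],
  [-23,3.3,-58,0,0,0,0],
  [-24,3.4,-64,0,0,0,0],
  [-25,3.6,-70,0,0,0,0],
])

```text
time_s: 10.85
eef_pos: [0.6145, 0.0097, 0.2396]
eef_rot: [-0.009, -0.701, 0.09, 0.708]
wrist_force: [0.6, 1.0, 0.6]
opening: 1.001
```

Call:
step_arm([
  [0,0,-4,0,0,0,0],
  [0,0,-8,0,0,0,0],
  [0,0,-12,0,0,0,0],
  [0,0,-16,0,0,0,0],
  [0,0,-20,0,0,0,0],
  [0,0,-25,0,0,0,0],
  [0,0,-30,0,0,0,0],
  [0,0,-35,0,0,0,0],
  [0,0,-40,0,0,0,0],
])

```text
time_s: 11.98
eef_pos: [0.6542, 0.0051, 0.2397]
eef_rot: [-0.009, -0.701, 0.091, 0.707]
wrist_force: [1.1, 0.6, 0.1]
opening: 1.001
```

Run:
```python
from h import *
lid('6'); o,P,R=pose(); print(P,o['wrist_force'],row(target(-58,-62,108.8),P,R))
a=cv2.imread('pics/side6.png')[30:280,160:440]; b=cv2.imread('pics/scene6.png')[50:300,200:480]
cv2.imwrite('pics/v6.png',np.hstack([cv2.resize(a,(400,357)),cv2.resize(b,(400,357))]))
```

```text
scene 3088 theta 1.45 centroid [ 87.1   9.2 169.2]
side 270 theta 1.447 centroid [ 78.5  57.5 212.6]
[654.3454053    4.99984482 239.60435925] [-0.18449233 -0.03535235 -0.15314573] [ 1.484e+02 -2.040e+01  1.815e+02  1.000e-01  0.000e+00 -1.000e-01]
```

View pics/v6.png

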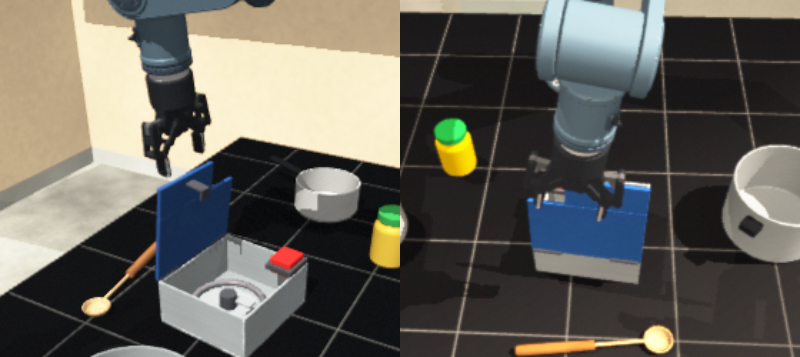

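The lid stands at its stop (1.45 rad) and the fingers are clear behind it. I'll back off further away and up.

Call:
step_arm([
  [0,0,-8,0,0,0,0],
  [0,0,-18,0,0,0,0],
  [-10,1,-28,0,0,0,0],
  [-25,3,-36,0,0,0,0],
  [-40,5,-40,0,0,0,0],
  [-55,7,-40,0,0,0,0],
  [-65,9,-40,0,0,0,0],
  [-65,9,-40,0,0,0,0],
])

```text
time_s: 13.08
eef_pos: [0.6941, 0.0007, 0.3067]
eef_rot: [-0.009, -0.702, 0.091, 0.707]
wrist_force: [-0.6, -0.4, -0.9]
opening: 1.001
```

Run:
```python
from h import *
lid('7'); o,P,R=pose(); print(o['time_s'],P,o['wrist_force'],np.abs(o['dq']).max())
d0,d1=[cv2.imread(f'pics/scene{k}.png',0).astype(int) for k in(0,7)]
D=abs(d0-d1)
for n,(u,v) in dict(pot=(467,190),jar=(238,153),pan=(175,205),spoon=(335,291)).items(): print(n,np.median(D[v-20:v+20,u-45:u+45]),D[v-8:v+8,u-45:u+45].mean().round(1))
cv2.imwrite('pics/v7.png',np.vstack([cv2.imread(f'pics/scene{k}.png')[100:320] for k in(0,7)]))
```

```text
scene 3275 theta 1.452 centroid [ 86.7   8.8 173. ]
side 264 theta 1.446 centroid [ 78.7  58.1 210.7]
13.175 [693.42664749   0.82684304 304.94143095] [ 0.27739002 -0.54049446  0.326755  ] 0.00889935813997048
pot 3.0 12.4
jar 4.0 6.9
pan 2.0 29.3
spoon 1.0 2.0
```

View pics/v7.png

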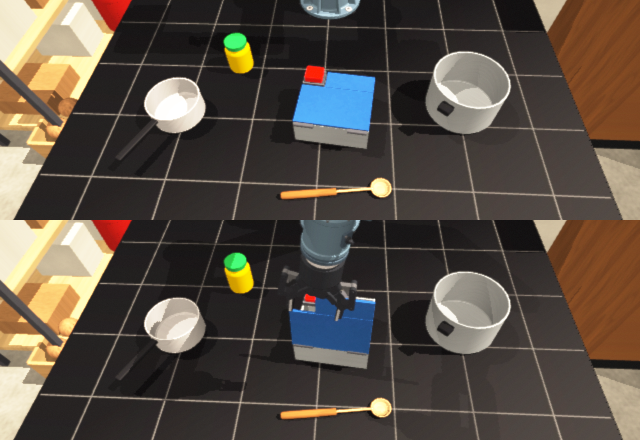

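The before and after views show the pot, jar, saucepan and spoon at the same pixels. Only the shadows differ, mainly on the saucepan. The gripper is clear, so I'm handing in.

```bash
python3 -c "
from bench import ctrl; print(ctrl.hand_in())"
```

```text
the job is handed in; nothing more can be done
None
```

The case is open: the blue lid stands at its upright stop, the gasket is exposed, and the job is handed in after about 13 s of the 42 s allowed.

- **Catch:** One finger pressed the pad, which I felt at about 117 mm above the counter. It went down against about 4–6 N. The tilted gripper kept the other finger just above the lid, so it rose only about 0.016 rad when it let go.
- **Lid:** I moved the gripper up along the lid's arc at about 0.4 rad/s. The lid followed the finger, measured at 0.11, 0.46 and 0.96 rad on the way.
- **Last checks:** Both cameras put the lid at about 1.45 rad before and after I backed off. Wrist force was at noise level with the gripper clear.
- **Bystanders:** The pot, saucepan, jar and spoon look unmoved between the before and after pictures. The brightness check differed by shadows, most at the saucepan. I compared the pictures by eye and did not measure their positions in millimetres.

I did not measure lid speed or contact force directly. No check failed.

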